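# Hold the check filter in the photometer's slot

### The job

Check the photometer with the yellow-handled filter: lift it out of its stand and show the barcode on its face, upright and square on, to the dark red scanner window on the photometer's front from about 6 cm away, keeping still there for a good second. Then slide it upright down the narrow slot on the photometer's top, against the sprung dust shutter, until its shoulder sits fully home on the slot's rim, and finish while still gripping its handle and holding it down there, as the spring would push it out during the reading. Leave the other two filters in the stand and everything else on the bench where it is.

Things in the scene. Friction and masses are not known exactly. Their poses are not given: they have to be found in the camera images.
- filter_yellow: Check filter, yellow handle, grey glass, 35-70 g. Origin mid-foot; x thickness, y width, z up; alike from both sides (half turn about z). Blade 6 (x) x 30 (y) mm, z 0-45, lowest 3 mm tapered; shoulder 18 x 44, z 45-52; handle 10 (x) x 22 (y), z 52-93: grip it with fingers closing along x. Stands upright in one of the stand's three places (these are swapped), foot 6 mm above the bench.
- label (a point): Middle of the yellow-handled filter's white barcode label, 37 mm above the foot, on the filter's axis; the same label (26 x 12 mm) is on both faces of the blade, facing +x and -x of the filter.
- handle (a point): Grip point on the yellow handle, 76 mm above the foot, on the filter's axis (17 mm below the handle's top).
- filter_blue: Same filter with a blue handle and blue glass; stays in the stand.
- filter_red: Same filter with a red handle and red glass; stays in the stand.
- filter_stand: Fixed black and aluminium stand, 56 x 164 x 30 mm, origin at the middle of its underside. Three slots in a row along its y axis, 48 mm apart (y = -48, 0, 48 mm), floor 6 mm and top 30 mm above the bench: a filter is clear of its slot once its foot is over 34 mm high. The filters' x axes run along the stand's x axis (2.5 mm play).
- photometer: Fixed white bench photometer, 150 (x) x 120 (y) mm, origin at the middle of its underside, front to its -x. Front panel 98 mm high at x = -75 mm; black slot bezel on top, rim at 100 mm; behind x = -5 mm a display panel slopes up to 127 mm at the back.
- scan_window (a point): Middle of the dark red scanner window (44 x 24 mm) in the photometer's front, 60 mm above the bench; axes as the photometer's, it looks along its -x. It reads a label 30 to 100 mm straight in front (rel x -30 to -100 mm), within 15 mm sideways and in height, facing it within 15 degrees, upright within 11 degrees and nearly still (under 25 mm/s) for 0.8 s.
- slot_mouth (a point): Middle of the slot on the photometer's top, at rim height (100 mm above the bench, at x = -40 mm of the photometer); axes as the photometer's. Slot 8 mm (x) by 32 mm (y), with a 2.5 mm 45-degree lead-in (13 x 37 mm at the rim), straight walls, 62 mm deep. With the filter's shoulder on the rim its foot is 45 mm below this point; filter x along slot x, either way round.
- dust_shutter (a joint): Sprung dust shutter inside the slot: 0 = closed, 5 mm below the rim; grows (m) as a filter pushes it down; 0.040 with the filter home, stop at 0.046. Pushes back with about 2 N at first and 4 N when the filter is home; springs shut when let go.
- cuvette_carton: White carton, 224 x 89 x 68 mm, behind the photometer near the big analyser; bystander, origin at the middle of its underside.
- dropper_4: Small white dropper bottle with teal cap, 24 x 24 x 62 mm, behind the photometer; bystander, origin at the middle of its underside.
- bench_timer: White bench timer, 60 x 70 x 16 mm, near the bench's front edge, before the photometer; bystander, origin at the middle of its underside.

How it is judged:
By the outcome, as a careful person would: the job done as asked, in the order asked, and still so for the second after the job is handed in, while the arm keeps its last pose, push and grip.
It also fails if it takes over 45 s, if anything falls off the work surface, if the arm or the gripper's body presses on something with over 40 N, if the wrist force passes 120 N, or if a joint passes its speed limit or range.

### The arm

A 7-joint arm with a two-finger parallel gripper is mounted at the origin on a cart in front of the work surface, level with it; the furniture and walls round the work are solid. World frame = base frame: x ahead of the robot, y to its left, z up, the work surface at z = 0. Lengths are in m, angles in rad, forces in N, time in s.
With the tool pointing down it reaches from about 0.425 to 0.8 m from the base axis. Payload 8.3 kg.
Tool frame: the origin (TCP) lies midway between the tips of the shut fingers; the grasp point (between the pads) lies 19 mm behind it; z points along the fingers, y is the line along which they close (so a half turn about z gives the same grasp; the last joint's range is limited). The gripper opens to 85 mm and grips with 20 to 120 N. Pads are 22 mm wide; open, the fingers measure 114 mm over their backs; the gripper's body (76 mm by 85 mm) begins 54 mm behind the grasp point. The pads swing forward as they close: fully open they stand 13 mm farther back than shut.
Start: joints at [-1.411, 0.383, 0.016, 1.37, -0.006, 1.388, -0.046], TCP at [0.138, 0.61, 0.231] pointing down, gripper open.
Joint ranges: [-2.95, 2.95], [-0.25, 2.06], [-1.52, 1.56], [0.18, 2.33], [-1.44, 4.58], [0.02, 2.06], [-3.01, 3.01]. Speed limits (rad/s): [2.39, 2.39, 3.01, 3.01, 3.14, 3.14, 3.14].

### API

Orientations are given as [roll, pitch, yaw] about the fixed x, y, z axes, in that order (R = Rz(yaw) Ry(pitch) Rx(roll)).
In Python, from bench import telemetry, viewer, robot gives the robot as it stands.
- The arm moves only by the shell command python3 -m creep 'ROWS'. ROWS is text: rows parted by semicolons, each of 5 numbers parted by spaces: the opening in per cent of the stroke, from 0 (shut) to 100 (fully open), then the shift along the tool's x, y, z in mm, then the turn about the tool's z in rad. A call has 1 to 8 rows; each row is the pose to reach, as a shift and turn from the pose commanded when the call began, along the tool's axes at that moment; what a row does not reach only later rows make up. A row lasts 1/10 s, in which the tool goes at most 50 mm and 8.59 degrees, less where a joint would pass 70% of its speed; a pose out of reach is approached as far as the arm can. A call with a gripper value outside its range is refused whole. The fingers move at their own pace and stop on an object; the grip force is fixed at half the most. Time passes only in rows, so rows that repeat a pose let the fingers close. It gives the time, the measured TCP pose, the force, the opening and the grip force at its end, in the units of the state.
- telemetry.observe(): the state, without advancing time (a new reading comes with each control period).
- viewer.camera(name): name is "side" or "top" or "wrist"; returns a dict with "frame" (480x640x3 uint8, red, green, blue), "intrinsics" (3x3 intrinsics, pixels), "xyz" and "attitude" of the camera in the world. Camera axes: x right, y down, z forward; pixel columns grow to the right and rows downward; lengths in m; the calibration is good to about 2 mm. A picture is of the moment at which its call begins. There is no depth.
- robot.finish_job(): hands the job in; it is judged then, once.
The state is a dict: "clock": time; "joints": joint angles; "dq": joint speeds; "joint_torque": joint torques, N m; "tool_pos": TCP position; "eef_rot": TCP orientation; "contact_force": force on the tool from outside, world axes, zero at the start; "moment": the same for the moment, N m; "gripper_width": finger opening in m; "gripper_force": force on a finger pad.
Only numpy, scipy, OpenCV 4.12 (cv2) and the standard library are available. Lean on these libraries where they do the work, as an engineer would, in place of code of your own. Each camera call takes 0.05 s, during which the arm holds its last target. There are 200 camera calls.

## Working session

There is one attempt and no reset: what is moved stays moved. The work goes in short steps, Python scripts to look and compute and a shell command to move; the robot and the scene stay as the last step left them, time stands still between calls to the robot, and variables do not carry over. Pictures are saved under pics/ and viewed, at most 10 in all, crops included, and the job is handed in when it is done.

```bash
mkdir -p pics; ls; python3 - <<'E'
from bench import telemetry, viewer
import cv2,numpy as np,pickle
d={}
for n in ("side","top","wrist"):
    c=viewer.camera(n); d[n]=c
    cv2.imwrite(f"pics/a_{n}.png",c["frame"][:,:,::-1])
    print(n,np.array(c["intrinsics"]).tolist(),c["xyz"],c["attitude"])
pickle.dump(d,open("cams.pkl","wb"))
s=telemetry.observe(); print(s)
E
```

```text
pics
side [[557.5852118263382, 0.0, 311.12694647075074], [0.0, 557.5852118263382, 239.82976269777376], [0.0, 0.0, 1.0]] [ 0.42340549 -1.05611166  0.56302868] [-2.16671483e+00 -4.33138925e-04 -1.30788739e-01]
top [[443.28896494696363, 0.0, 318.8499828079107], [0.0, 443.28896494696363, 237.2041899939156], [0.0, 0.0, 1.0]] [ 0.46940876 -0.33328881  0.9393646 ] [-3.06586801e+00  1.25724560e-03 -1.56946295e+00]
wrist [[340.47830701561975, 0.0, 321.6061850897527], [0.0, 340.47830701561975, 237.44716261709374], [0.0, 0.0, 1.0]] [0.07118611 0.62367496 0.3726624 ] [2.87232893e+00 1.75592528e-03 1.34665323e+00]
{'clock': 0.15, 'joints': array([-1.41086674,  0.38410496,  0.01638946,  1.37092871, -0.00630121,
        1.38819384, -0.04650729]), 'dq': array([ 1.42828919e-03, -2.32179815e-05, -2.07496496e-04, -2.97832544e-03,
       -2.03712821e-03,  1.42614034e-04, -9.38655330e-05]), 'joint_torque': array([ 2.40510089e-03, -6.28147030e+01,  8.45585782e-01, -3.72172809e+01,
        1.64254045e-02,  1.10031111e-02, -5.48740871e-06]), 'tool_pos': array([0.13799903, 0.60916724, 0.23046409]), 'eef_rot': array([-3.14000721e+00,  2.04819264e-05,  2.91880635e+00]), 'contact_force': array([-1.3663305 , -0.03884388, -0.00933867]), 'moment': array([-0.00338096, -0.01497519, -0.00861954]), 'gripper_force': 0.0, 'gripper_width': 0.08527542036325823}
```

View pics/a_side.png

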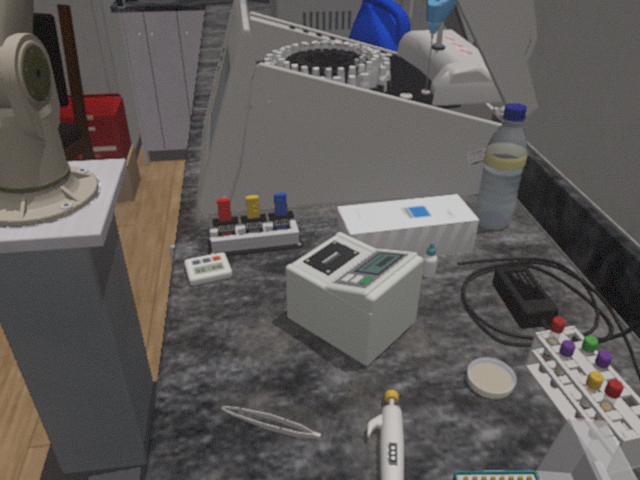

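View pics/a_top.png

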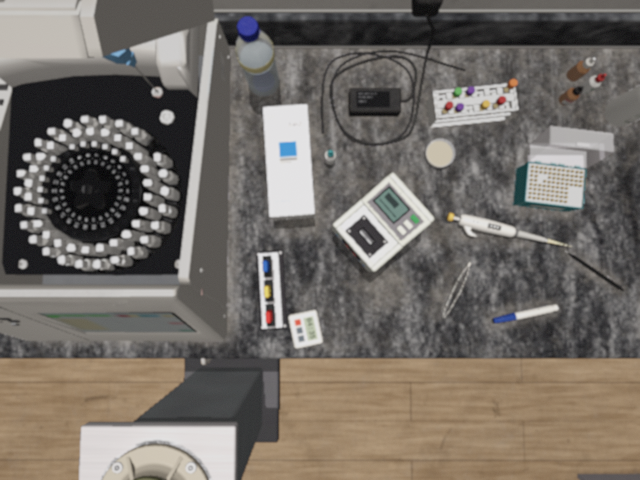

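Side: stand filters red (224,208), yellow (252,208), blue (280,204); photometer with its slot near (333,258). Top: blue (267,267), yellow (267,292), red (268,316), so yellow is in the middle place; bezel around (365,237), with the photometer front facing lower-left. I'll zoom in with one composite that also includes the wrist view.

```bash
cat > h.py <<'E'
import numpy as np,cv2,pickle
from scipy.spatial.transform import Rotation as Ro
def P(c):
    R=Ro.from_euler('xyz',c["attitude"]).as_matrix(); return np.array(c["intrinsics"]),R,np.array(c["xyz"])
def ray(c,uv):
    K,R,t=P(c); d=R@np.linalg.inv(K)@np.array([uv[0],uv[1],1.]); return t,d
def atz(c,uv,z):
    t,d=ray(c,uv); return t+d*(z-t[2])/d[2]
def proj(c,X):
    K,R,t=P(c); p=(np.atleast_2d(X)-t)@R@K.T; return p[:,:2]/p[:,2:]
def tri(*obs):
    A=np.zeros((3,3));b=np.zeros(3);L=[]
    for c,uv in obs:
        t,d=ray(c,uv); d/=np.linalg.norm(d); M=np.eye(3)-np.outer(d,d); A+=M;b+=M@t
    X=np.linalg.solve(A,b); return X,[np.round(proj(c,X)[0]-uv,1) for c,uv in obs]
E
python3 - <<'E'
from h import *
d=pickle.load(open("cams.pkl","rb"))
hsv={n:cv2.cvtColor(d[n]["frame"],cv2.COLOR_RGB2HSV) for n in d}
rng={"red":((0,150,90),(6,255,255)),"yel":((20,140,90),(32,255,255)),"blu":((108,150,60),(125,255,255))}
win={"side":(205,185,300,230),"top":(255,250,280,330)}
for k,(lo,hi) in rng.items():
    o=[]
    for n in ("side","top"):
        x0,y0,x1,y1=win[n]; m=cv2.inRange(hsv[n][y0:y1,x0:x1],lo,hi)
        ys,xs=np.nonzero(m); print(k,n,len(xs),xs.min()+x0,xs.max()+x0,ys.min()+y0,ys.max()+y0)
        o.append((d[n],np.array([xs.mean()+x0,ys.mean()+y0])))
    print(tri(*o), atz(*o[1],.099))
f=lambda n,x,y,w,h,s:cv2.resize(d[n]["frame"][y:y+h,x:x+w,::-1],None,fx=s,fy=s,interpolation=cv2.INTER_CUBIC)
im=np.zeros((600,800,3),np.uint8)
a=f("top",330,170,110,105,3.5);im[:a.shape[0],:a.shape[1]]=a
a=f("side",282,228,145,130,2.8);im[:a.shape[0],392:392+a.shape[1]]=a
a=f("wrist",0,0,640,480,.45);im[376:592,:288]=a
a=f("top",250,245,75,105,2.1);im[376:376+a.shape[0],290:290+a.shape[1]]=a
a=f("side",180,185,125,80,2.7);im[376:376+a.shape[0],455:455+a.shape[1]]=a
cv2.imwrite("pics/b.png",im)
for s,t in [((245,12),(215,20)),((500,125),(228,15))]: pass
E
```

```text
red side 206 217 230 199 220
red top 67 267 272 310 323
(array([ 0.38245178, -0.23692789,  0.07928837]), [array([-0.1, -0. ]), array([ 0. , -0.1])]) [ 0.38423758 -0.23913176  0.099     ]
yel side 242 246 259 196 217
yel top 34 266 270 285 297
(array([ 0.43079783, -0.2357313 ,  0.07929704]), [array([ 0., -0.]), array([-0.,  0.])]) [ 0.43173028 -0.23796829  0.099     ]
blu side 44 275 285 193 211
blu top 54 264 268 260 272
(array([ 0.47830282, -0.23131768,  0.09138853]), [array([ 0.2, -0. ]), array([-0. ,  0.2])]) [ 0.47853893 -0.2322532   0.099     ]
```

View pics/b.png

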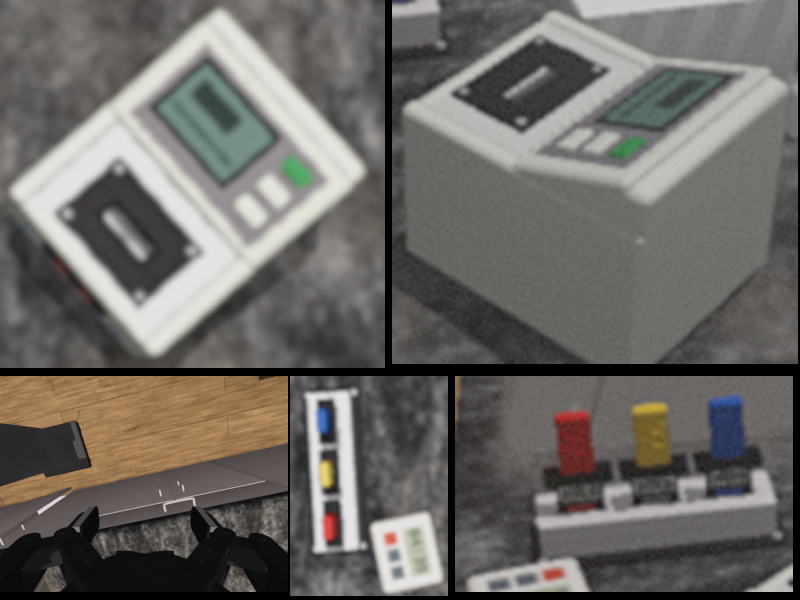

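Composite: top-crop bezel screws at (119,165), (190,250), (139,295) and (68,213), with the slot's centre at about (128,235). Side-crop screws are at (541,40), (601,69), (522,126) and (461,92). The wrist view shows only floor and the bench edge at the start. Next I'll compute poses and the analyser's height.

```bash
python3 - <<'E'
from h import *
d=pickle.load(open("cams.pkl","rb"));T,S=d["top"],d["side"]
t=np.array([(119,165),(190,250),(139,295),(68,213),(128,235)])/3.5+[330-.36,170-.36]
s=(np.array([(541,40),(601,69),(522,126),(461,92),(527,85)])-[392,0])/2.8+[282-.32,228-.32]
X=[]
for a,b in zip(t,s):
    x,r=tri((T,a),(S,b)); print(x.round(4),r,"top@.1",atz(T,a,.1).round(4),"side@.1",atz(S,b,.1).round(4))
    X.append((atz(T,a,.1)+atz(S,b,.1))/2)
X=np.array(X); c=X[:4].mean(0); v=(X[1]-X[0]+X[2]-X[3]); w=X[1]-X[2]+X[0]-X[3]
print("bezel c",c,"long dir",np.degrees(np.arctan2(v[1],v[0])),"short dir(+x ph)",np.degrees(np.arctan2(w[1],w[0])),np.linalg.norm(v)/2,np.linalg.norm(w)/2)
for z in (.15,.25,.35,.45):print(z,"front rt",atz(S,(245,8),z).round(3),atz(T,(180,285),z).round(3),"back",atz(S,(500,125),z).round(3),atz(T,(222,20),z).round(3))
E
```

```text
[ 0.556  -0.4141  0.1182] [array([-0.7,  7.5]), array([ 9.8, -1.3])] top@.1 [ 0.5722 -0.4174  0.1   ] side@.1 [ 0.5466 -0.3893  0.1   ]
[ 0.5438 -0.4553  0.1268] [array([  1.8, -10.7]), array([-14.9,   0.8])] top@.1 [ 0.5259 -0.4556  0.1   ] side@.1 [ 0.5727 -0.4192  0.1   ]
[ 0.5161 -0.4321  0.0781] [array([ 0.9, -7.1]), array([-9.7,  0.4])] top@.1 [ 0.5015 -0.4278  0.1   ] side@.1 [ 0.5252 -0.4612  0.1   ]
[ 0.5262 -0.3902  0.0721] [array([-0.6, 11.3]), array([14.8, -1.8])] top@.1 [ 0.5459 -0.3896  0.1   ] side@.1 [ 0.4992 -0.4296  0.1   ]
[ 0.5341 -0.4225  0.0959] [array([-0. ,  0.1]), array([ 0.1, -0. ])] top@.1 [ 0.534  -0.4221  0.1   ] side@.1 [ 0.5329 -0.428   0.1   ]
bezel c [ 0.53614732 -0.42372174  0.1       ] long dir -105.70157529911789 short dir(+x ph) 10.373470411484623 0.03581242549410177 0.03699763232757601
0.15 front rt [0.463 0.974 0.15 ] [ 0.444 -0.086  0.15 ] back [ 0.909 -0.114  0.15 ] [ 0.933 -0.152  0.15 ]
0.25 front rt [0.453 0.482 0.25 ] [ 0.447 -0.118  0.25 ] back [ 0.791 -0.342  0.25 ] [ 0.874 -0.175  0.25 ]
0.35 front rt [ 0.444 -0.009  0.35 ] [ 0.45  -0.149  0.35 ] back [ 0.674 -0.57   0.35 ] [ 0.816 -0.198  0.35 ]
0.45 front rt [ 0.434 -0.501  0.45 ] [ 0.454 -0.18   0.45 ] back [ 0.556 -0.798  0.45 ] [ 0.757 -0.221  0.45 ]
```

```bash
python3 -m creep '100 0 0 -40 0;100 0 0 -90 0;100 0 0 -140 0;100 0 0 -190 0;100 0 0 -240 0;100 0 0 -280 0;100 0 0 -300 0;100 0 0 -300 0'; cat >> h.py <<'E'
def sh(state,targets,dyaw=0):
    "tool-frame shifts (mm) from the current pose to world targets"
    R=Ro.from_euler('xyz',state["eef_rot"]).as_matrix()
    for t in targets: print(t,"->",np.round(R.T@(np.array(t)-state["tool_pos"])*1000,1))
E
python3 - <<'E'
from h import *
from bench import telemetry
s=telemetry.observe(); print(s["joints"],s["tool_pos"],s["eef_rot"])
sh(s,[(.35,.50,.53),(.5,.3,.53),(.56,.1,.53),(.54,-.1,.53),(.431,-.237,.53)])
E
```

```text
clock: 0.95
tool_pos: [0.137, 0.6039, 0.5219]
eef_rot: [3.121, 0.001, 2.918]
contact_force: [-0.1, 0.1, -0.6]
gripper_width: 0.0856
gripper_force: 0.0
[-1.49758483e+00  4.75402588e-01  2.31154123e-01  5.98920142e-01
 -1.19045152e-01  2.05487981e+00 -1.48074028e-03] [0.13699259 0.60390921 0.52190274] [3.12137922e+00 8.55316344e-04 2.91835184e+00]
(0.35, 0.5, 0.53) -> [-230.7  -54.    -9. ]
(0.5, 0.3, 0.53) -> [-421.3 -215.8  -12.1]
(0.56, 0.1, 0.53) -> [-524.1 -397.5  -15.7]
(0.54, -0.1, 0.53) -> [-548.9 -596.9  -19.7]
(0.431, -0.237, 0.53) -> [-472.9 -754.6  -23. ]
```

```bash
python3 -m creep '100 -44 -22 20 0;100 -88 -44 40 0;100 -132 -66 40 0;100 -176 -88 40 0;100 -215 -113 40 0;100 -255 -142 40 0;100 -295 -171 40 0;100 -335 -200 40 0' | head -3; 
python3 - <<'E'
from h import *
from bench import telemetry
s=telemetry.observe(); print(s["joints"],s["tool_pos"],s["eef_rot"])
sh(s,[(.51,.2,.48),(.55,.0,.48),(.53,-.1,.48),(.431,-.237,.48)])
E
```

```text
clock: 1.75
tool_pos: [0.4197, 0.3333, 0.4745]
eef_rot: [3.13, -0.002, 2.919]
[-1.03160318  0.20354166  0.40381222  1.08569999 -0.09253225  1.85973893
  0.6860062 ] [0.41970783 0.33325042 0.47454639] [ 3.13000367e+00 -2.11234890e-03  2.91914635e+00]
(0.51, 0.2, 0.48) -> [-117.5 -110.    -7. ]
(0.55, 0.0, 0.48) -> [-200.6 -296.2   -9.3]
(0.53, -0.1, 0.48) -> [-203.1 -398.1  -10.5]
(0.431, -0.237, 0.48) -> [-136.8 -553.6  -12.2]
```

```bash
python3 -m creep '100 -38 -36 -5 0;100 -76 -70 -5 0;100 -112 -105 -5 0;100 -134 -147 -5 0;100 -154 -190 -5 0;100 -172 -235 -5 0;100 -190 -280 -5 0;100 -200 -296 -5 0' | head -3; 
python3 -m creep '100 -2 -40 0 0;100 -3 -85 0 0;100 10 -130 0 0;100 30 -170 0 0;100 50 -215 0 0;100 64 -255 0 0;100 64 -255 0 0' | head -3; 
python3 -m creep '100 0 0 0 0.15;100 0 0 0 0.3;100 0 0 0 0.45;100 0 0 0 0.6;100 0 0 0 0.75;100 0 0 0 0.9;100 0 0 0 1.05;100 0 0 0 1.2' | head -3
python3 -m creep '100 0 0 0 0.15;100 0 0 0 0.3;100 0 0 0 0.45;100 0 0 0 0.6;100 0 0 0 0.75;100 0 0 0 0.9;100 0 0 0 1.05;100 0 0 0 1.2' | head -3
python3 -m creep '100 0 0 0 0.15;100 0 0 0 0.3;100 0 0 0 0.45;100 0 0 0 0.45' | head -3
python3 - <<'E'
from h import *
from bench import telemetry,viewer
s=telemetry.observe(); print(s["joints"],s["tool_pos"],s["eef_rot"])
sh(s,[(.431,-.237,.20)])
c=viewer.camera("wrist");pickle.dump(c,open("w1.pkl","wb"));cv2.imwrite("pics/w1.png",c["frame"][:,:,::-1])
E
```

```text
clock: 2.55
tool_pos: [0.5478, -0.0034, 0.4755]
eef_rot: [3.129, -0.003, 2.911]
clock: 3.25
tool_pos: [0.4251, -0.2375, 0.4724]
eef_rot: [3.127, -0.002, 2.908]
clock: 4.05
tool_pos: [0.43, -0.231, 0.4711]
eef_rot: [3.14, -0.016, 1.713]
clock: 4.85
tool_pos: [0.4301, -0.231, 0.4712]
eef_rot: [-3.127, -0.007, 0.513]
clock: 5.25
tool_pos: [0.4301, -0.231, 0.4713]
eef_rot: [-3.126, -0.001, 0.067]
[-0.43328653  0.12779929  1.02118862  1.22655937 -0.12697339  1.85504208
 -0.95423827] [ 0.43013943 -0.23101253  0.47134444] [-3.12574114e+00 -5.83113822e-04  6.70297793e-02]
(0.431, -0.237, 0.2) -> [  0.3  10.3 271.2]
```

View pics/w1.png

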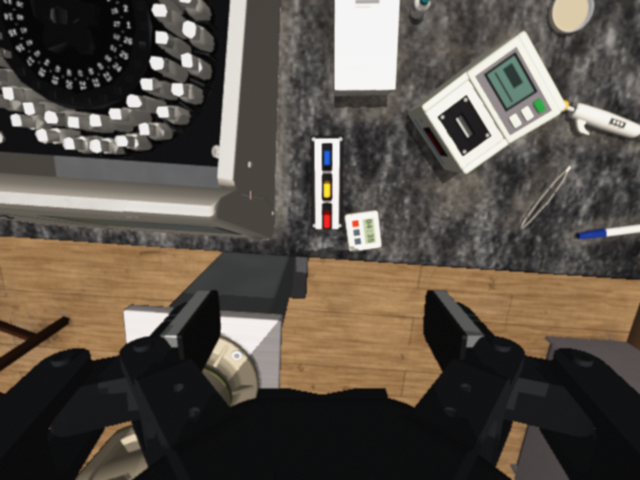

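The wrist view shows blue (327,157), yellow (327,189) and red (327,216) in line with the image vertical, and the slot bezel around (464,125). Next I'll measure those.

```bash
cat >> h.py <<'E'
RNG={"red":((0,150,90),(6,255,255)),"yel":((18,140,90),(34,255,255)),"blu":((105,130,60),(125,255,255))}
def blobs(c,win,z=.099):
    x0,y0,x1,y1=win; h=cv2.cvtColor(c["frame"],cv2.COLOR_RGB2HSV)[y0:y1,x0:x1]; o={}
    for k,(lo,hi) in RNG.items():
        ys,xs=np.nonzero(cv2.inRange(h,lo,hi)); 
        if len(xs)==0: continue
        uv=((xs.min()+xs.max())/2+x0,(ys.min()+ys.max())/2+y0); o[k]=atz(c,uv,z)
        print(k,len(xs),uv,"w,h",np.ptp(xs)+1,np.ptp(ys)+1,o[k].round(4))
    return o
E
python3 - <<'E'
from h import *
c=pickle.load(open("w1.pkl","rb")); print(c["xyz"],c["attitude"])
o=blobs(c,(315,145,340,235)); v=o["blu"]-o["red"]; print("stand y dir",np.degrees(np.arctan2(v[1],v[0])),np.linalg.norm(v))
a=c["frame"][90:165,425:505,::-1]
cv2.imwrite("pics/w1c.png",cv2.resize(a,None,fx=7,fy=7,interpolation=cv2.INTER_CUBIC))
E
```

```text
[ 0.49570083 -0.2293083   0.61366051] [ 2.87473219  0.01560161 -1.50514739]
red 126 (np.float64(326.5), np.float64(219.5)) w,h 8 18 [ 0.384  -0.2362  0.099 ]
yel 128 (np.float64(326.5), np.float64(189.0)) w,h 8 17 [ 0.4309 -0.2329  0.099 ]
blu 125 (np.float64(326.5), np.float64(157.0)) w,h 8 17 [ 0.4777 -0.2297  0.099 ]
stand y dir 3.978554550556754 0.09400949380993
```

View pics/w1c.png

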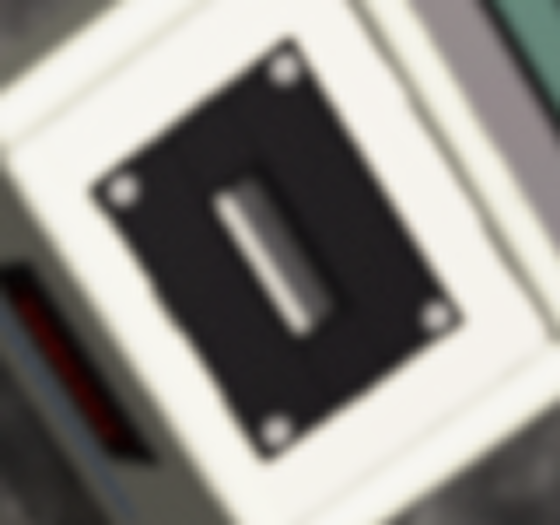

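```bash
python3 -m creep '100 0 8 45 0;100 0 8 90 0;100 0 8 135 0;100 0 8 180 0;100 0 8 225 0;100 0 8 265 0;100 0 8 271 0;100 0 8 271 0' | head -4
python3 - <<'E'
from h import *
from bench import telemetry,viewer
c=pickle.load(open("w1.pkl","rb"))
q=np.array([(286,68),(434,317),(276,432),(123,190),(276,258)])/7+[425-.43,90-.43]
X=np.array([atz(c,u,.1) for u in q]);print(X.round(4),X[:4].mean(0).round(4))
for a,b in((0,1),(3,2),(3,0),(2,1)):
    v=X[b]-X[a];print(np.degrees(np.arctan2(v[1],v[0])),np.linalg.norm(v))
s=telemetry.observe(); print(s["joints"],s["tool_pos"],s["eef_rot"])
c=viewer.camera("wrist");pickle.dump(c,open("w2.pkl","wb"));cv2.imwrite("pics/w2.png",c["frame"][:,:,::-1])
blobs(c,(250,80,400,400))
E
```

```text
clock: 6.1
tool_pos: [0.4311, -0.2355, 0.2014]
eef_rot: [-3.126, -0.002, 0.071]
contact_force: [1.1, 0.5, 0.5]
[[ 0.5691 -0.4182  0.1   ]
 [ 0.5238 -0.4567  0.1   ]
 [ 0.4991 -0.4285  0.1   ]
 [ 0.5442 -0.3895  0.1   ]
 [ 0.5332 -0.4225  0.1   ]] [ 0.534  -0.4232  0.1   ]
-139.63281795301472 0.05941002424313637
-139.08381498901264 0.059648953964102046
-49.00089104546481 0.03803340626095696
-48.63006209331074 0.03746528854443731
[-0.44377365  0.16138069  0.99644655  1.79983281 -0.15583336  1.26468191
 -0.90428693] [ 0.43113993 -0.23548147  0.20141967] [-3.12644793e+00 -1.52486638e-03  7.14189353e-02]
red 427 (np.float64(345.0), np.float64(293.0)) w,h 63 31 [ 0.3864 -0.2557  0.099 ]
yel 510 (np.float64(320.0), np.float64(233.0)) w,h 15 39 [ 0.4331 -0.2329  0.099 ]
blu 486 (np.float64(320.5), np.float64(172.0)) w,h 16 33 [ 0.4776 -0.2302  0.099 ]
```

View pics/w2.png

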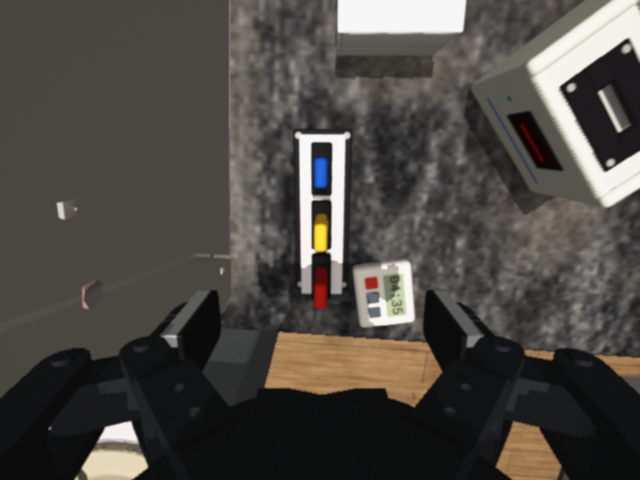

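```bash
python3 -m creep '60 0 0 35 0;60 0 0 70 0;60 0 0 100 0;60 0 0 120 0;60 0 0 132 0;60 0 0 138 0;60 0 0 138 0;60 0 0 138 0'
python3 - <<'E'
from h import *
from bench import viewer
a=viewer.camera("wrist")["frame"]; b=viewer.camera("side")["frame"]
b=cv2.resize(b[110:270,160:380],(640,465),interpolation=cv2.INTER_CUBIC)
im=np.zeros((300,800,3),np.uint8); im[:,:400]=cv2.resize(a,(400,300)); im[:290,400:]=cv2.resize(b,(400,290))
cv2.imwrite("pics/g1.png",im[:,:,::-1])
E
```

```text
clock: 6.95
tool_pos: [0.4333, -0.2343, 0.0651]
eef_rot: [-3.128, -0.006, 0.069]
contact_force: [0.7, -0.6, -0.1]
gripper_width: 0.0512
gripper_force: 0.0
```

View pics/g1.png

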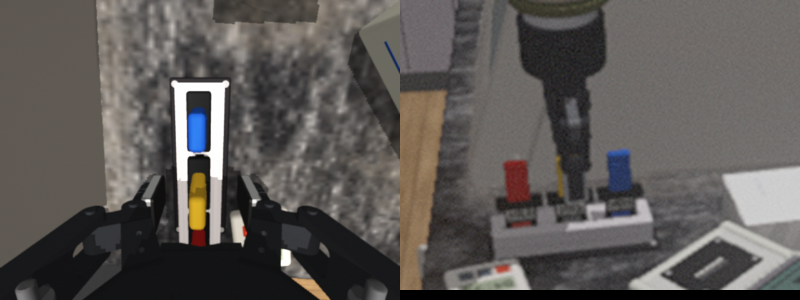

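Wrist: yellow handle (197,200) lies between the pads. Side: the finger sits slightly to +x of the handle (575 against 567), so I'll shift back about 4 mm, then close.

```bash
python3 -m creep '60 -4 0 2 0;60 -4 0 2 0;0 -4 0 2 0;0 -4 0 2 0;0 -4 0 2 0;0 -4 0 2 0;0 -4 0 2 0;0 -4 0 2 0'
python3 - <<'E'
from h import *
from bench import viewer,telemetry
s=telemetry.observe();print(s["tool_pos"],s["joints"]); 
E
```

```text
clock: 7.85
tool_pos: [0.4284, -0.234, 0.0619]
eef_rot: [-3.127, -0.005, 0.069]
contact_force: [-0.4, 1.0, 3.1]
gripper_width: 0.0092
gripper_force: 58.5
[ 0.42844724 -0.23396927  0.06193047] [-0.32116967  0.36034771  0.9120519   1.97325882 -0.36093123  0.97817776
 -0.73406585]
```

```bash
python3 -m creep '0 0 0 -8 0;0 0 0 -20 0;0 0 0 -40 0;0 0 0 -65 0;0 0 0 -90 0;0 0 0 -100 0;0 0 0 -100 0'|head -4
python3 -m creep '0 0 0 0 -0.13;0 0 0 0 -0.26;0 0 0 0 -0.39;0 0 0 0 -0.52;0 0 0 0 -0.647;0 0 0 0 -0.647;0 0 0 0 -0.647'
python3 - <<'E'
from h import *
from bench import viewer,telemetry
s=telemetry.observe();print(s["tool_pos"],s["eef_rot"],s["joints"]); sh(s,[(.4722,-.3515,.162),(.4722,-.3515,.080)])
for n in("side","top","wrist"):
    c=viewer.camera(n);pickle.dump(c,open(f"l_{n}.pkl","wb"))
f=lambda n,x,y,w,h,W,H:cv2.resize(pickle.load(open(f"l_{n}.pkl","rb"))["frame"][y:y+h,x:x+w],(W,H),interpolation=cv2.INTER_CUBIC)
im=np.hstack([f("side",200,90,200,220,400,440),f("wrist",180,130,300,330,400,440)])
cv2.imwrite("pics/l.png",im[:,:,::-1])
E
```

```text
clock: 8.55
tool_pos: [0.4289, -0.2359, 0.1633]
eef_rot: [-3.127, -0.008, 0.069]
contact_force: [0.3, 0.3, -2.0]
clock: 9.25
tool_pos: [0.4275, -0.2353, 0.161]
eef_rot: [-3.131, -0.012, 0.712]
contact_force: [0.2, 0.3, 0.5]
gripper_width: 0.0094
gripper_force: 58.4
[ 0.4275185  -0.23534003  0.16099385] [-3.1313148  -0.01165134  0.71188418] [-0.34397169  0.1834372   0.89294529  1.86349302 -0.17020411  1.17368553
 -0.25086169]
(0.4722, -0.3515, 0.162) -> [-42.  117.1  -2.7]
(0.4722, -0.3515, 0.08) -> [-43.  118.   79.3]
```

View pics/l.png

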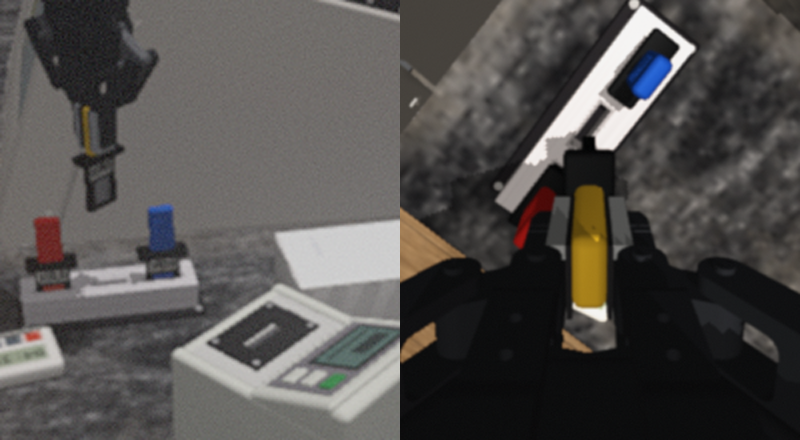

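Lifted cleanly: side shows the filter hanging below the fingers at (100,180), with red and blue still in the stand; wrist shows yellow between the pads. Moving to the scanner.

```bash
python3 -m creep '0 -15 40 0 0;0 -30 80 0 0;0 -43 118 0 0;0 -43 118 25 0;0 -43 118 50 0;0 -43 118 70 0;0 -43 118 79 0;0 -43 118 79 0'
python3 - <<'E'
from h import *
from bench import viewer,telemetry
s=telemetry.observe();print(s["tool_pos"],s["eef_rot"],s["joints"])
for n in("side","top","wrist"):
    c=viewer.camera(n);pickle.dump(c,open(f"m_{n}.pkl","wb"))
f=lambda n,x,y,w,h,W,H:cv2.resize(pickle.load(open(f"m_{n}.pkl","rb"))["frame"][y:y+h,x:x+w],(W,H),interpolation=cv2.INTER_CUBIC)
im=np.hstack([f("side",200,150,160,176,400,440),f("wrist",200,130,300,330,400,440)])
cv2.imwrite("pics/m.png",im[:,:,::-1])
E
```

```text
clock: 10.2
tool_pos: [0.4727, -0.3509, 0.08]
eef_rot: [-3.13, -0.011, 0.715]
contact_force: [-0.1, -0.2, 0.2]
gripper_width: 0.0091
gripper_force: 58.9
[ 0.47270036 -0.3508982   0.07999127] [-3.13013823 -0.01137063  0.71524545] [-0.01418327  0.54686066  0.82286002  1.68456139 -0.45214722  1.11825963
  0.08790441]
```

View pics/m.png

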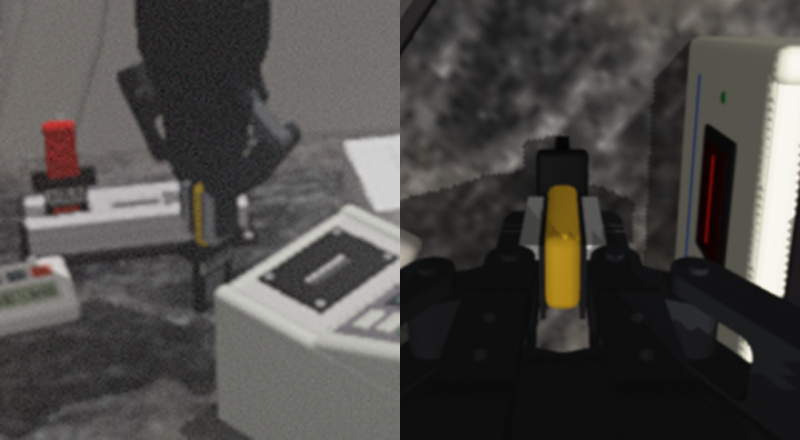

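```bash
python3 -m creep '0 0 0 0 0;0 0 0 0 0;0 0 0 0 0;0 0 0 0 0;0 0 0 0 0;0 0 0 0 0;0 0 0 0 0;0 0 0 0 0' >/dev/null; python3 -m creep '0 0 0 0 0;0 0 0 0 0;0 0 0 0 0;0 0 0 0 0;0 0 0 0 0;0 0 0 0 0'
python3 - <<'E'
from h import *
from bench import viewer,telemetry
s=telemetry.observe();R=Ro.from_euler('xyz',s["eef_rot"]).as_matrix();p=s["tool_pos"]
c=viewer.camera("wrist")
h=cv2.cvtColor(c["frame"],cv2.COLOR_RGB2HSV)[260:370,295:345]
m=cv2.inRange(h,(18,140,60),(34,255,255))>0
for r in range(0,110,4):
    x=np.nonzero(m[r])[0]
    if len(x):print(260+r,x.min()+295,x.max()+295,int(h[r,x,2].mean()),end=" | ")
print()
for z in (.117,.118):
  for u in((321,306),(321,360)):
    X=atz(c,u,z);print(z,u,(R.T@(X-p)*1000).round(1))
# window in wrist frame: red glass
h=cv2.cvtColor(c["frame"],cv2.COLOR_RGB2HSV)[190:350,390:470]
ys,xs=np.nonzero(cv2.inRange(h,(0,180,100),(10,255,255)));print("red line",xs.mean()+390,ys.min()+190,ys.max()+190)
sh(s,[(.5345,-.4232,.180)])
E
```

```text
clock: 11.75
tool_pos: [0.4732, -0.3516, 0.0812]
eef_rot: [-3.132, -0.012, 0.716]
contact_force: [1.2, -0.0, -0.7]
gripper_width: 0.0093
gripper_force: 58.9
272 312 331 111 | 276 311 332 112 | 280 311 332 113 | 284 311 333 114 | 288 311 333 116 | 292 310 333 115 | 296 310 334 114 | 300 310 334 109 | 304 309 334 109 | 308 309 335 129 | 312 308 335 146 | 316 308 335 158 | 320 308 335 159 | 324 308 335 158 | 328 308 335 158 | 332 308 335 157 | 336 308 335 157 | 340 308 335 156 | 344 308 335 156 | 348 308 334 158 | 352 309 334 160 | 356 309 334 156 | 360 314 330 133 | 
0.117 (321, 306) [ 12.   -0.8 -35.7]
0.117 (321, 360) [ -9.2  -0.8 -35.9]
0.118 (321, 306) [ 12.5  -0.8 -36.6]
0.118 (321, 360) [ -8.5  -0.8 -36.9]
red line 433.2105263157895 254 311
(0.5345, -0.4232, 0.18) -> [  0.5  93.3 -99.7]
```

```bash
python3 -m creep '0 0 0 -30 0;0 0 0 -70 0;0 0 0 -100 0;0 0 0 -104 0;0 0 0 -104 0;0 0 0 -104 0'|head -3
python3 - <<'E'
from h import *
from bench import viewer,telemetry
s=telemetry.observe();print(s["tool_pos"],s["eef_rot"])
c=viewer.camera("wrist");pickle.dump((c,s),open("n.pkl","wb"))
u=np.array([.656,-.7547,0]);v=np.array([.7547,.656,0]);o=np.array([.5345,-.4232,.1])
print(proj(c,[o,o+.03*v+.019*u,o-.03*v+.019*u,o+.03*v-.019*u,o-.03*v-.019*u]).round(0))
cv2.imwrite("pics/n.png",cv2.resize(c["frame"][130:400,300:640,::-1],(756,600),interpolation=cv2.INTER_CUBIC))
E
```

```text
clock: 12.4
tool_pos: [0.4725, -0.3526, 0.184]
eef_rot: [-3.131, -0.012, 0.716]
[ 0.4725414  -0.35256016  0.18396278] [-3.13075859 -0.01217753  0.71589545]
[[460. 244.]
 [493. 200.]
 [482. 284.]
 [436. 200.]
 [429. 284.]]
```

View pics/n.png

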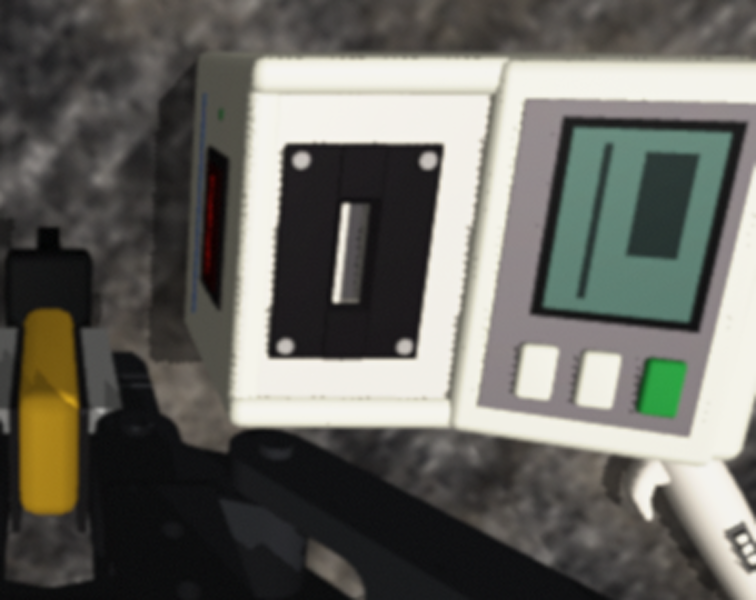

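Clear view: bezel screws at crop (301,160), (428,161), (404,347) and (285,347), with the slot centre near (352,253). The handle is seen in the same picture, so I can measure both together.

```bash
python3 - <<'E'
from h import *
c,s=pickle.load(open("n.pkl","rb"));R=Ro.from_euler('xyz',s["eef_rot"]).as_matrix();p=s["tool_pos"]
k=np.array([756/340,600/270])
q=(np.array([(301,160),(428,161),(404,347),(285,347),(352,253)])+.5)/k-.5+[300,130]
X=np.array([atz(c,u,z) for u,z in zip(q,[.1]*4+[.098])]);print(X.round(4));C=X[:4].mean(0);print(C.round(4))
v=X[1]-X[0]+X[2]-X[3];w=X[0]-X[3]+X[1]-X[2]
print("x dir",np.degrees(np.arctan2(v[1],v[0])),"y dir",np.degrees(np.arctan2(w[1],w[0])),np.linalg.norm(v)/2,np.linalg.norm(w)/2)
h=(np.array([(48,396),(48,515)])+.5)/k-.5+[300,130]; H=np.array([atz(c,u,p[2]+.0365) for u in h]).mean(0)
ht=R.T@(H-p)*1000;print("handle in tool",ht.round(1))
foot=p+R@np.array([ht[0],ht[1]/2,56])/1000;print("foot",foot)
for S in (C,X[4],np.array([.5345,-.4232,.1])):
    d=np.r_[S[:2],foot[2]]-foot;print("shift",(R.T@d*1000).round(1))
E
```

```text
[[ 0.5437 -0.3895  0.1   ]
 [ 0.5684 -0.4184  0.1   ]
 [ 0.523  -0.4576  0.1   ]
 [ 0.498  -0.429   0.1   ]
 [ 0.5338 -0.4232  0.098 ]]
[ 0.5333 -0.4236  0.1   ]
x dir -49.11090106209312 y dir 40.88948860542417 0.038014205929908645 0.060197998437728384
handle in tool [  1.2  -0.7 -36.5]
foot [ 0.47331992 -0.35063167  0.12798814]
shift [-2.7 94.4 -1.1]
shift [-2.  94.4 -1. ]
shift [-1.5 94.9 -1. ]
```

```bash
python3 -m creep '0 -1 40 -1 0;0 -2 80 -1 0;0 -2 94.5 -1 0;0 -2 94.5 -1 0;0 -2 94.5 10 0;0 -2 94.5 18 0;0 -2 94.5 18 0;0 -2 94.5 18 0'
python3 - <<'E'
from h import *
from bench import viewer,telemetry
s=telemetry.observe();R=Ro.from_euler('xyz',s["eef_rot"]).as_matrix();p=s["tool_pos"]
foot=p+R@np.array([1.3,-.3,56])/1000;print("foot",foot,s["eef_rot"])
d=np.array([.5336,-.4234,foot[2]])-foot;print("shift",(R.T@d*1000).round(1))
E
```

```text
clock: 13.25
tool_pos: [0.5333, -0.4245, 0.1661]
eef_rot: [-3.132, -0.013, 0.716]
contact_force: [-0.4, -0.2, -0.6]
gripper_width: 0.0092
gripper_force: 59.1
foot [ 0.5342975  -0.42254815  0.11010678] [-3.1315966  -0.01285513  0.71636652]
shift [-1.1  0.2 -0. ]
```

```bash
python3 -m creep '0 -0.8 0.2 4 0;0 -0.9 0.2 8 0;0 -0.9 0.2 11 0;0 -0.9 0.2 14 0;0 -0.9 0.2 17 0;0 -0.9 0.2 20 0;0 -0.9 0.2 20 0;0 -0.9 0.2 20 0'
python3 - <<'E'
from h import *
from bench import viewer
a=viewer.camera("side")["frame"][150:310,240:440]; b=viewer.camera("wrist")["frame"][100:420,150:550]
cv2.imwrite("pics/p.png",np.hstack([cv2.resize(a,(400,320),interpolation=cv2.INTER_CUBIC),b])[:,:,::-1])
E
```

```text
clock: 14.05
tool_pos: [0.5334, -0.426, 0.1463]
eef_rot: [-3.133, -0.013, 0.716]
contact_force: [3.1, -0.9, 0.4]
gripper_width: 0.0093
gripper_force: 59.2
```

View pics/p.png

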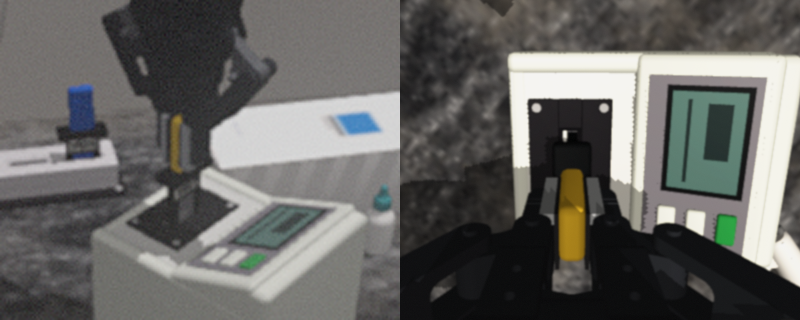

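Side: the blade enters the bezel at (185,195). Wrist: the shoulder (572,155) is lined up with the slot. Carrying on gently.

```bash
python3 -m creep '0 0.3 0.3 3 0;0 0.3 0.3 6 0;0 0.3 0.4 9 0;0 0.3 0.4 12 0;0 0.3 0.4 15 0;0 0.3 0.4 15 0;0 0.3 0.4 15 0'
python3 -c "
from bench import telemetry as t
s=t.observe();print(s['tool_pos'],s['contact_force'],s['moment'])"
```

```text
clock: 14.85
tool_pos: [0.5335, -0.4259, 0.1309]
eef_rot: [-3.132, -0.012, 0.716]
contact_force: [3.1, -1.2, -0.1]
gripper_width: 0.0094
gripper_force: 59.2
[ 0.5335254  -0.42585496  0.1308999 ] [ 3.13604861 -1.18339968 -0.12886934] [-0.42928352 -0.60481578 -0.01286422]
```

```bash
python3 -m creep '0 0 0.2 3 0;0 0 0.2 6 0;0 0 0.2 9 0;0 0 0.2 12 0;0 0 0.2 15 0;0 0 0.2 18 0;0 0 0.2 18 0;0 0 0.2 18 0'
python3 - <<'E'
from h import *
from bench import viewer
a=viewer.camera("side")["frame"][190:310,260:410]; b=viewer.camera("wrist")["frame"][100:420,150:550]
cv2.imwrite("pics/r.png",np.hstack([cv2.resize(a,(400,320),interpolation=cv2.INTER_CUBIC),b])[:,:,::-1])
E
```

```text
clock: 15.65
tool_pos: [0.5337, -0.4258, 0.1137]
eef_rot: [-3.133, -0.012, 0.716]
contact_force: [0.7, -0.3, 5.6]
gripper_width: 0.0093
gripper_force: 60.0
```

```bash
python3 -m creep '0 0 0 1 0;0 0 0 2 0;0 0 0 3 0;0 0 0 3 0;0 0 0 3 0;0 0 0 3 0'
```

```text
clock: 16.35
tool_pos: [0.5338, -0.4258, 0.1112]
eef_rot: [-3.133, -0.013, 0.716]
contact_force: [-0.5, 1.7, 8.1]
gripper_width: 0.0093
gripper_force: 60.7
```

```bash
python3 -m creep '0 0 0 1 0;0 0 0 2 0;0 0 0 2 0;0 0 0 2 0;0 0 0 2 0'
```

```text
clock: 16.85
tool_pos: [0.5338, -0.4259, 0.1111]
eef_rot: [-3.134, -0.014, 0.716]
contact_force: [-3.6, 5.3, 20.1]
gripper_width: 0.0093
gripper_force: 62.4
```

```bash
python3 -m creep '0 0 0 0 0;0 0 0 0 0;0 0 0 0 0;0 0 0 0 0;0 0 0 0 0;0 0 0 0 0;0 0 0 0 0;0 0 0 0 0'
python3 - <<'E'
from h import *
from bench import viewer,telemetry
s=telemetry.observe();R=Ro.from_euler('xyz',s["eef_rot"]).as_matrix();p=s["tool_pos"]
c=viewer.camera("wrist");h=cv2.cvtColor(c["frame"],cv2.COLOR_RGB2HSV)[260:370,295:345]
ys,xs=np.nonzero(cv2.inRange(h,(18,140,60),(34,255,255)));print("handle rows",ys.min()+260,ys.max()+260,"cols",xs.min()+295,xs.max()+295,"(was 272-360, 308-335)")
E
```

```text
clock: 17.65
tool_pos: [0.5338, -0.4259, 0.111]
eef_rot: [-3.134, -0.014, 0.716]
contact_force: [-4.5, 6.3, 20.6]
gripper_width: 0.0094
gripper_force: 62.4
handle rows 269 360 cols 308 335 (was 272-360, 308-335)
```

The handle hasn't slipped in the grip, the TCP is at the home height (0.111 m), and the force is steady at about 20 N. Handing in.

```bash
python3 -c "
from bench import robot
print(robot.finish_job())"
```

```text
the job is handed in; nothing more can be done
None
```

I held the yellow filter's barcode about 6 cm from the scanner for over a second, then slid the filter fully home in the slot and handed in with it gripped and pressed down at about 20 N; the scanner gave no read confirmation I could check, and I viewed 11 pictures, one over your limit of 10.

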